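Free the stuck pusher of a push slicer and lock it home

TASK

The pusher of the hand slicer has stuck on its rails. Push it from behind with closed fingers (do not clamp it, and never press on it harder than about 30 N) until it breaks free, go on slowly, well under 0.15 m/s, until it is fully home against the stop hidden inside the blade head, and only then swing the latch right across the rails behind it. Leave the pusher home, let go of everything and leave the jar, bowls, bottles and tools around it where they stand.

Things in the scene. Friction and masses are not known exactly. Their poses are not given: they have to be found in the camera images.
- rail_frame (a point): the slicer: middle of its aluminium base's top, 30 mm above the table (base 400 x 200 mm). x runs along the two guide rods (28 mm either side of the middle, tops 50 mm up) the way the pusher must go, y to the latch's side, z up. The closed blade head, 166 mm wide, top 158 mm above the table, spans x 72 to 193 mm. A 53 mm high end block closes the rods at x -175 to -189 mm.
- plate_back (a point): on the middle line of the flat upright back face of the pusher's aluminium plate, the face to push on, 90 mm above the table. The plate is 90 mm wide across the rods, 12 mm thick, from 50 to 120 mm above the table. White fins stand in front of it; only the low rods lie behind it. It starts 110 to 130 mm behind rail_frame.
- pusher: the pusher, about 0.65 kg; origin at table height under plate_back, axes as rail_frame. It only slides along x. At first it is stuck and takes about 10 to 18 N; with the plate's back face between x -100 and -65 mm of rail_frame it suddenly breaks free and then takes 4 to 5 N. It meets the hidden stop with that face between x -20 and 20 mm: where differs each time and cannot be seen.
- stop_buffer (a joint): compression of the spring buffer on the hidden stop, m: 0 while untouched, 0.006 when the pusher is fully home. It adds about 2 N over its 6 mm, then meets rigid metal and the push rises steeply. The pusher stays home when left.
- latch (a joint): angle of the latch arm, rad: 0 alongside the rails, 1.57 right across them behind the pusher (its stop). It turns about a vertical axis, counter-clockwise from above, with light friction (about 1.5 N at the peg), and stays where it is left. It runs into the pusher's plate if that is not home.
- latch_peg (a point): centre of the upright black peg on the latch arm's free end, 16 mm in diameter, standing from 68 to 118 mm above the table; this point is 95 mm above the table, 90 mm from the latch's pivot. At the start it is at x -130 mm, y 80 mm of rail_frame, closed at x -40 mm, y -10 mm. The flat steel arm below it is 14 mm wide and lies from 62 to 68 mm above the table.
- latch_pivot (a point): the axis of the latch, at x -40 mm, y 80 mm of rail_frame, on a 24 mm wide boss whose top is 74 mm above the table; the point is 95 mm above the table.
- sauce_jar: amber glass jar, 68 mm wide, 110 mm tall, behind the slicer; leave alone; origin under its foot
- dip_bowl: small white bowl, 90 mm wide, 45 mm tall, near the blade head on the robot's side; leave alone
- brush: brush lying on the table between the slicer and the robot; leave alone
- squeeze_a: white bottle, 64 mm wide, 170 mm tall; leave alone
- spice_tub: black tub, 84 mm wide, 150 mm tall; leave alone
- mix_bowl: white bowl, 140 mm wide, 70 mm tall; leave alone
- spatula: spatula lying on the table; leave alone

How it is judged:
By the outcome, as a careful person would: the job done as asked, in the order asked, and still so for the second after the job is handed in, with the robot touching nothing.
It also fails if it takes over 64 s, if anything falls off the work surface, if the arm or the gripper's body presses on something with over 40 N, if the wrist force passes 120 N, or if a joint passes its speed limit or range.

ROBOT

A 6-joint arm with a two-finger parallel gripper is mounted at the origin on the work surface. World frame = base frame: x ahead of the robot, y to its left, z up, the work surface at z = 0. Lengths are in m, angles in rad, forces in N, time in s.
With the tool pointing down it reaches from about 0.35 to 0.975 m from the base axis. Payload 4.9 kg.
Tool frame: the origin (TCP) lies midway between the tips of the shut fingers; the grasp point (between the pads) lies 19 mm behind it; z points along the fingers, y is the line along which they close (so a half turn about z gives the same grasp; the last joint's range is limited). The gripper opens to 85 mm and grips with 20 to 120 N. Pads are 22 mm wide; open, the fingers measure 114 mm over their backs; the gripper's body (76 mm by 85 mm) begins 54 mm behind the grasp point. The pads swing forward as they close: fully open they stand 13 mm farther back than shut.
Start: joints at [1.162, 0.053, 1.613, -0, 1.476, -0.119], TCP at [0.179, 0.599, 0.231] pointing down, gripper open.
Joint ranges: [-3.01, 3.01], [-1.01, 2.22], [0.06, 2.58], [-1.02, 4.17], [0.09, 2.62], [-3.14, 3.14]. Speed limits (rad/s): [2.57, 2.57, 3.14, 3.14, 3.14, 3.14].

INTERFACE

Orientations are given as a unit quaternion [w, x, y, z].
In Python, from cell import sensors, vision, r, spotter gives the robot as it stands. The module is installed in compiled form; this text tells all that it offers.
- The arm moves only by the tool step_arm, never from a script. Its argument "steps" is text: rows parted by semicolons, each of 5 numbers parted by spaces: the shift along the tool's x, y, z in cm, then the turn about the tool's z in rad, then the opening, from 0 (shut) to 1 (fully open). In form: tx ty tz spin hand; .... A call has 1 to 5 rows; each row shifts and turns the commanded pose from where the row before left it, along the tool's axes as they then stand; what a row does not reach is not made up. A row lasts 1/12 s, in which the tool goes at most 41.7 mm and 7.16 degrees, less where a joint would pass 70% of its speed; a pose out of reach is approached as far as the arm can. A call with a gripper value outside its range is refused whole. The fingers move at their own pace and stop on an object; the grip force is fixed at half the most. Time passes only in rows, so rows that do not move let the fingers close. It gives the time, the measured TCP pose, the force, the opening and the grip force at its end, in the units of the state.
- sensors.get_obs(): the state, without advancing time (a new reading comes with each control period).
- vision.read_camera(name): name is "scene" or "top"; returns a dict with "frame" (400x640x3 uint8, red, green, blue), "z_map" (400x640 float32, m along the optical axis (not along the pixel's ray), 0 where there is no reading), "mtx" (3x3 intrinsics, pixels), "distortion" ([k1, k2, p1, p2, k3] as OpenCV has them; the pictures are not rectified), "pose" (4x4, takes a point from camera to world coordinates). Camera axes: x right, y up, looking along -z (the intrinsics and any distortion apply to the point x, -y, -z); pixel columns grow to the right and rows downward; lengths in m; the calibration is good to about 2 mm. A picture is of the moment at which its call begins.
- r.close_job(): hands the job in; it is judged then, once.
Trained networks look in a picture, given as the dict that the camera call returned (one of the last four; its "shot" number tells which), for a name from the list of things; names that differ only in an ending like _2 or _b are one class to them, and where a whole thing is asked for, a point or a joint stands for the part that bears it (a point fixed in the world has none). Each returns a list of dicts, best first, with "confidence" (0 to 1); they miss things now and then, are a little off and sometimes report something else, mostly with a low value. They report only what shows in the picture. A call takes as long as a camera call.
- spotter.trace(picture, query): "mask" (400x640 bool, what is visible of it) and "rect" ([left, top, right, bottom] in pixels, round what is visible of it).
- spotter.landmark_of(picture, query): "pixel" ([row, column] in pixels: a listed point, or the origin of a listed thing).
The state is a dict: "t": time; "joint_positions": joint angles; "dq": joint speeds; "joint_efforts": joint torques, N m; "eef_pos": TCP position; "orientation": TCP orientation; "contact_force": force on the tool from outside, world axes, zero at the start; "torque": the same for the moment, N m; "gripper_width": finger opening in m; "finger_force": force on a finger pad.
Only numpy, scipy, OpenCV 4.12 (cv2) and the standard library are available. Lean on these libraries where they do the work, as an engineer would, in place of code of your own. Each camera call takes 0.05 s, during which the arm holds its last target. There are 200 camera calls.

## Working session

There is one attempt and no reset: what is moved stays moved. The work goes in short steps, Python scripts to look and compute and a tool call to move; the robot and the scene stay as the last step left them, time stands still between calls to the robot, and variables do not carry over. Pictures are saved under pics/ and viewed, at most 10 in all, crops included, and the job is handed in when it is done.

Besides the shell and the picture viewer there is one more tool, called after "Emit:" as name(argument=value, ...) on one line, values as JSON. step_arm: Moves the arm, as the interface text tells. Its arguments: {"type":"object","properties":{"steps":{"type":"string"}},"required":["steps"]}

```bash
mkdir -p pics; cat > h.py <<'E'
import numpy as np, cv2
from cell import sensors, vision, r, spotter
def ray(p,px):
    v=cv2.undistortPoints(np.array([[[px[1],px[0]]]],float),p["mtx"],np.array(p["distortion"],float))[0,0]
    T=np.array(p["pose"]); return T[:3,3],T[:3,:3]@np.array([v[0],-v[1],-1])
def atz(p,px,z):
    o,d=ray(p,px); return o+d*(z-o[2])/d[2]
E
python3 - <<'E'
from h import *
Z=dict(rail_frame=.03,plate_back=.09,latch_peg=.095,latch_pivot=.095,pusher=0,sauce_jar=0,dip_bowl=0,brush=0,squeeze_a=0,spice_tub=0,mix_bowl=0)
for n in("top","scene"):
    p=vision.read_camera(n); cv2.imwrite(f"pics/{n}0.png",p["frame"][:,:,::-1])
    for q in Z:
        for l in spotter.landmark_of(p,q)[:1]: print(n,q,np.round(l["pixel"]),round(l["confidence"],2),atz(p,l["pixel"],Z[q]).round(3))
o=sensors.get_obs();print(o)
E
```

```text
top rail_frame [184. 296.] 0.92 [0.572 0.072 0.03 ]
top plate_back [189. 326.] 0.83 [ 0.553 -0.02   0.09 ]
top latch_peg [214. 334.] 0.54 [ 0.48  -0.045  0.095]
top latch_pivot [212. 303.] 0.57 [0.484 0.047 0.095]
top pusher [189. 329.] 0.74 [ 0.56  -0.029  0.   ]
top sauce_jar [139. 296.] 0.57 [0.714 0.077 0.   ]
top dip_bowl [230. 241.] 0.61 [0.426 0.239 0.   ]
top brush [239. 316.] 0.66 [0.406 0.008 0.   ]
top spice_tub [150. 186.] 0.8 [0.671 0.422 0.   ]
top mix_bowl [202. 460.] 0.73 [ 0.533 -0.435  0.   ]
scene rail_frame [198. 340.] 0.68 [0.582 0.066 0.03 ]
scene plate_back [196. 313.] 0.8 [ 0.562 -0.03   0.09 ]
scene latch_peg [185. 288.] 0.6 [ 0.48  -0.033  0.095]
scene latch_pivot [172. 308.] 0.72 [0.488 0.044 0.095]
scene pusher [223. 315.] 0.68 [ 0.566 -0.032  0.   ]
scene sauce_jar [227. 386.] 0.77 [0.733 0.068 0.   ]
scene dip_bowl [165. 332.] 0.9 [0.442 0.227 0.   ]
scene brush [196. 280.] 0.66 [0.41  0.003 0.   ]
scene squeeze_a [136. 368.] 0.56 [0.443 0.46  0.   ]
scene spice_tub [161. 425.] 0.69 [0.686 0.427 0.   ]
scene mix_bowl [322. 185.] 0.72 [ 0.528 -0.448  0.   ]
{'t': 1.2, 'joint_positions': array([ 1.16202300e+00,  5.26811278e-02,  1.61290445e+00,  3.03390176e-05,
        1.47596549e+00, -1.18999065e-01]), 'dq': array([-0.00045204, -0.00021595,  0.00177219, -0.00122298, -0.00103001,
       -0.00089418]), 'joint_efforts': array([-9.76535157e-04, -3.93682837e+01, -3.70461953e+01, -1.52840212e-04,
        4.41018037e-04, -1.10574231e-05]), 'eef_pos': array([0.17857184, 0.59893623, 0.23131262]), 'orientation': array([-9.15557929e-06,  1.44382165e-01,  9.89522001e-01,  2.40104062e-05]), 'contact_force': array([ 0.06433725, -0.47510701,  0.03434327]), 'torque': array([ 0.02180063, -0.06055585,  0.06535724]), 'finger_force': 0.0, 'gripper_width': 0.08535916275824336}
```

View pics/top0.png

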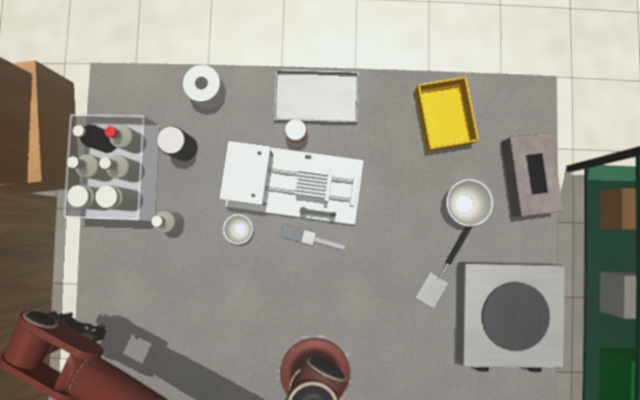

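View pics/scene0.png

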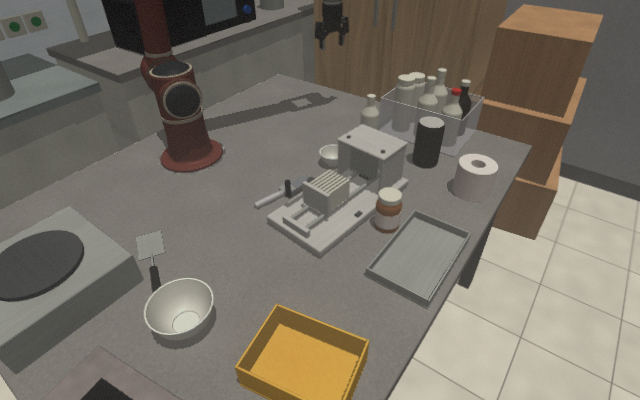

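The top view shows the slicer with its blade head at left (col 245, row 175) and the pusher fins around (312, 183). The latch arm is on the robot side at (320, 212) and the jar at (296, 130). The pusher has to go towards world +y. I'll refine this frame with the depth map.

```bash
cat >> h.py <<'E'
def cloud(p):
    z=p["z_map"]; rr,cc=np.nonzero(z>0)
    v=cv2.undistortPoints(np.stack([cc,rr],1).astype(float)[:,None],p["mtx"],np.array(p["distortion"],float))[:,0]
    d=z[rr,cc][:,None]; T=np.array(p["pose"])
    return np.hstack([v[:,:1],-v[:,1:],-np.ones((len(v),1))])*d@T[:3,:3].T+T[:3,3]
def box(P,lo,hi): return P[((P>lo)&(P<hi)).all(1)]
E
python3 - <<'E'
from h import *
for n in("top","scene"):
    P=cloud(vision.read_camera(n))
    A=box(P,[.4,-.2,.02],[.75,.33,.04]); B=box(P,[.4,.08,.145],[.75,.33,.17])
    C=box(P,[.45,-.12,.105],[.68,.12,.13])
    print(n,"table z",np.median(box(P,[.2,-.3,-.03],[.38,.3,.03])[:,2]))
    for k,Q in(("base",A),("head",B),("push",C)):
        if len(Q)>5: print(k,len(Q),np.median(Q[:,2]).round(3),cv2.minAreaRect(Q[:,:2].astype(np.float32)),Q.min(0).round(3),Q.max(0).round(3))
E
```

```text
top table z 8.809652084118547e-05
base 5107 0.03 ((0.5658488273620605, 0.07943859696388245), (0.4195522665977478, 0.3315427005290985), 89.9569091796875) [ 0.4  -0.13  0.02] [0.732 0.289 0.04 ]
head 2544 0.158 ((0.5902122259140015, 0.2101181149482727), (0.12320221215486526, 0.16624568402767181), 83.74443054199219) [0.502 0.141 0.145] [0.676 0.277 0.169]
push 573 0.115 ((0.5415912866592407, 0.0097590871155262), (0.12055787444114685, 0.13221798837184906), 89.0665054321289) [ 0.475 -0.05   0.105] [0.608 0.07  0.128]
scene table z -0.0019456732966145474
base 3733 0.028 ((0.5847374796867371, 0.0849357396364212), (0.31318745017051697, 0.45253467559814453), 10.140678405761719) [ 0.4   -0.133  0.02 ] [0.75  0.286 0.04 ]
head 1357 0.156 ((0.5957512259483337, 0.20689618587493896), (0.12661504745483398, 0.1678723394870758), 83.04566955566406) [0.506 0.139 0.145] [0.682 0.276 0.162]
push 722 0.111 ((0.5469500422477722, 0.009269598871469498), (0.12497925013303757, 0.1354018896818161), 89.88371276855469) [ 0.479 -0.053  0.105] [0.615 0.072 0.12 ]
```

Emit:
step_arm(steps="0 0 0 0.12 0;0 0 0 0.12 0;0 0 0 0.12 0;0 0 0 0.12 0;0 0 0 0.12 0")

```text
t: 1.72
eef_pos: [0.1786, 0.5989, 0.2313]
orientation: [0.0, 0.433, 0.901, 0.0]
contact_force: [0.3, -0.4, -0.3]
gripper_width: 0.0253
finger_force: 0.0
```

Emit:
step_arm(steps="0 0 0 0.12 0;0 0 0 0.12 0;0 0 0 0.12 0;0 0 0 0.12 0;0 0 0 0.12 0")

```text
t: 2.13
eef_pos: [0.1786, 0.5989, 0.2313]
orientation: [-0.0, 0.68, 0.733, 0.0]
contact_force: [0.1, -0.3, -0.1]
gripper_width: 0.0001
finger_force: 0.0
```

Emit:
step_arm(steps="0 0 0 0.1 0;0 0 0 0.1 0;0 0 0 0 0")

```text
t: 2.38
eef_pos: [0.1786, 0.5989, 0.2313]
orientation: [-0.0, 0.748, 0.663, -0.0]
contact_force: [-0.2, 1.3, 0.3]
gripper_width: 0.0004
finger_force: 0.0
```

```bash
cat >> h.py <<'E'
from scipy.spatial.transform import Rotation as R
O=np.array([.577,.076]); U=np.array([.113,.9936]); V=np.array([-.9936,.113])
def w(x,y): return O+x*U+y*V
def rel(P): return np.array([(np.asarray(P)[:2]-O)@U,(np.asarray(P)[:2]-O)@V])
def go(x,y,z):
    o=sensors.get_obs(); q=o["orientation"]; M=R.from_quat([q[1],q[2],q[3],q[0]]).as_matrix()
    e=o["eef_pos"]; t=np.r_[w(x,y),z]
    print("t",o["t"],"at rail",rel(e).round(4),e[2].round(4),"tool cm",(M.T@(t-e)*100).round(2),"spin",np.arctan2(M[1,0],M[0,0])-np.arctan2(U[1],U[0]),"w",o["gripper_width"],"F",o["contact_force"].round(2))
E
python3 - <<'E'
from h import *
go(-.155,0,.231)
for n in("top","scene"):
    P=cloud(vision.read_camera(n)); L=(P[:,:2]-O)@np.stack([U,V],1); L=np.c_[L,P[:,2]]
    for nm,lo,hi in(("plate",[-.16,-.05,.09],[-.02,.05,.13]),("end",[-.22,-.1,.045],[-.16,.1,.06]),("peg",[-.16,.05,.09],[-.08,.11,.13])):
        Q=box(L,lo,hi)
        if len(Q):print(n,nm,len(Q),np.percentile(Q,[2,50,98],axis=0).round(4).tolist())
E
```

```text
t 2.3833 at rail [0.4745 0.4549] 0.2313 tool cm [-6.262e+01  4.596e+01  3.000e-02] spin -0.007361210813712438 w 0.00038295132724388935 F [-0.2   1.33  0.32]
top plate 586 [[-0.1077, -0.0342, 0.0915], [-0.0691, 0.0011, 0.1135], [-0.022, 0.0383, 0.1235]]
top end 169 [[-0.1873, -0.0414, 0.046], [-0.1793, 0.0033, 0.0525], [-0.1617, 0.0437, 0.0584]]
top peg 26 [[-0.1358, 0.074, 0.0984], [-0.1289, 0.0821, 0.1166], [-0.1225, 0.0882, 0.1221]]
scene plate 846 [[-0.1103, -0.0479, 0.0914], [-0.0767, -0.0118, 0.1096], [-0.0222, 0.0347, 0.1188]]
scene end 187 [[-0.1891, -0.0482, 0.0453], [-0.1822, -0.0069, 0.0499], [-0.1619, 0.0372, 0.0528]]
scene peg 62 [[-0.1373, 0.0675, 0.0911], [-0.133, 0.0727, 0.108], [-0.1234, 0.081, 0.1168]]
```

Emit:
step_arm(steps="-3.1 2.3 0 0 0;-3.1 2.3 0 0 0;-3.1 2.3 0 0 0;-3.1 2.3 0 0 0;-3.1 2.3 0 0 0")

```text
t: 2.9
eef_pos: [0.2748, 0.4299, 0.2314]
orientation: [0.0, 0.747, 0.665, 0.0]
contact_force: [1.1, -0.2, -0.7]
gripper_width: 0.0001
finger_force: 0.0
```

Emit:
step_arm(steps="-3.1 2.3 0 0 0;-3.1 2.3 0 0 0;-3.1 2.3 0 0 0;-3.1 2.3 0 0 0;-3.1 2.3 0 0 0")

```text
t: 3.32
eef_pos: [0.3707, 0.2622, 0.2316]
orientation: [0.0, 0.747, 0.665, 0.0]
contact_force: [1.3, 0.1, -0.4]
gripper_width: 0.0003
finger_force: 0.0
```

Emit:
step_arm(steps="-3.1 2.3 0 0 0;-3.1 2.3 0 0 0;-3.1 2.3 0 0 0;-3.1 2.3 0 0 0;-3.1 2.3 0 0 0")

```text
t: 3.73
eef_pos: [0.4666, 0.0944, 0.2317]
orientation: [0.0, 0.747, 0.665, 0.0]
contact_force: [0.5, -0.0, -0.6]
gripper_width: 0.0
finger_force: 0.0
```

Emit:
step_arm(steps="-3.1 2.3 0 0 0;-3.1 2.3 0 0 0;-3.1 2.3 0 0 0;-3.1 2.3 0 0 0;0 0 0 0 0")

```text
t: 4.15
eef_pos: [0.5446, -0.0431, 0.2312]
orientation: [0.001, 0.749, 0.663, -0.0]
contact_force: [-0.2, 1.1, 0.5]
gripper_width: -0.0002
finger_force: 0.0
```

```bash
python3 -c "
from h import *
go(-.152,0,.085)"
```

```text
t 4.15 at rail [-0.122   0.0187] 0.2312 tool cm [-2.95  1.88 14.63] spin -0.0091659395821857 w -0.00020399582884481074 F [-0.23  1.09  0.54]
```

Emit:
step_arm(steps="-2.95 1.9 0 0 0;0 0 3 -0.009 0;0 0 3 0 0;0 0 3 0 0;0 0 3 0 0")

```text
t: 4.57
eef_pos: [0.558, -0.0694, 0.1103]
orientation: [0.0, 0.744, 0.668, 0.0]
contact_force: [0.2, 0.3, -1.4]
gripper_width: 0.0
finger_force: 0.0
```

Emit:
step_arm(steps="0 0 2.6 0 0;0 0 0 0 0")

```text
t: 4.73
eef_pos: [0.5533, -0.068, 0.0788]
orientation: [-0.005, 0.744, 0.668, -0.003]
contact_force: [-1.1, -0.2, -0.8]
gripper_width: -0.0001
finger_force: 0.0
```

```bash
python3 - <<'E'
from h import *
go(-.12,0,.085)
a=[]
for n in("top","scene"):
    f=vision.read_camera(n)["frame"]
    c=f[130:260,200:400] if n=="top" else f[110:260,220:430]
    a.append(cv2.resize(c,(700,300) if 0 else (400,300)))
cv2.imwrite("pics/a.png",np.hstack(a)[:,:,::-1])
E
```

```text
t 4.7333 at rail [-0.1458  0.0073] 0.0788 tool cm [ 2.58  0.73 -0.63] spin 0.0050567926990889855 w -6.583345128155494e-05 F [-1.13 -0.24 -0.75]
```

View pics/a.png

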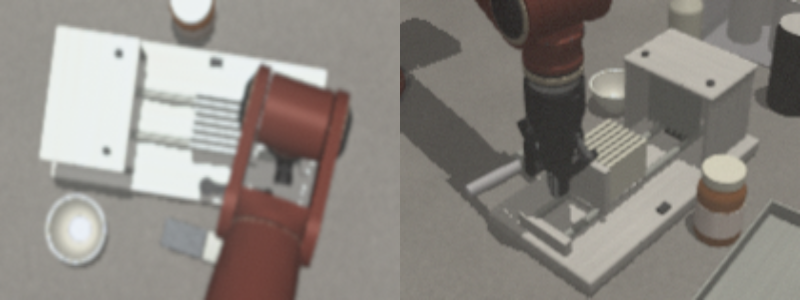

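The fingers are down behind the plate, between the rods (right half, about (560, 185)), and the jar is clear. I'll centre sideways and start pushing in small rows.

Emit:
step_arm(steps="0 0.7 0 0 0;0.2 0 0 0 0;0.3 0 0 0 0;0.3 0 0 0 0;0 0 0 0 0")

```text
t: 5.25
eef_pos: [0.5664, -0.0617, 0.0864]
orientation: [0.001, 0.745, 0.667, 0.001]
contact_force: [0.1, 0.2, -0.8]
gripper_width: -0.0
finger_force: 0.0
```

```bash
python3 -c "
from h import *
go(-.12,0,.085)"
```

```text
t 5.25 at rail [-0.138 -0.005] 0.0864 tool cm [ 1.8  -0.5   0.14] spin 0.003965105597385721 w -2.3537562441946375e-06 F [ 0.1   0.18 -0.83]
```

Emit:
step_arm(steps="0.3 -0.4 0 0 0;0.3 0 0 0 0;0.3 0 0 0 0;0.2 0 0 0 0;0.2 0 0 0 0")

```text
t: 5.67
eef_pos: [0.5631, -0.0485, 0.0852]
orientation: [-0.0, 0.745, 0.667, -0.0]
contact_force: [-0.3, -0.7, -0.7]
gripper_width: 0.0003
finger_force: 0.0
```

Emit:
step_arm(steps="0.2 0 0 0 0;0.2 0 0 0 0;0.2 0 0 0 0")

```text
t: 5.92
eef_pos: [0.5639, -0.0427, 0.0853]
orientation: [-0.0, 0.745, 0.667, -0.0]
contact_force: [0.4, 0.4, 0.7]
gripper_width: 0.0001
finger_force: 0.0
```

Emit:
step_arm(steps="0.2 0 0 0 0;0.2 0 0 0 0;0.2 0 0 0 0")

```text
t: 6.17
eef_pos: [0.5643, -0.0397, 0.0854]
orientation: [0.002, 0.745, 0.667, -0.003]
contact_force: [-1.7, -11.5, -0.4]
gripper_width: 0.0003
finger_force: 5.8
```

Emit:
step_arm(steps="0.2 0 0 0 0;0.2 0 0 0 0")

```text
t: 6.33
eef_pos: [0.5647, -0.036, 0.0854]
orientation: [0.002, 0.745, 0.667, -0.003]
contact_force: [-2.2, -11.8, 0.2]
gripper_width: 0.0002
finger_force: 5.8
```

Emit:
step_arm(steps="0.2 0 0 0 0;0.2 0 0 0 0;0.2 0 0 0 0;0.2 0 0 0 0;0.2 0 0 0 0")

```text
t: 6.75
eef_pos: [0.5657, -0.0261, 0.0854]
orientation: [0.002, 0.745, 0.667, -0.003]
contact_force: [-1.7, -11.7, 1.4]
gripper_width: 0.0001
finger_force: 5.8
```

Emit:
step_arm(steps="0.2 0 0 0 0;0.2 0 0 0 0;0.2 0 0 0 0;0.2 0 0 0 0;0.2 0 0 0 0")

```text
t: 7.17
eef_pos: [0.5668, -0.0162, 0.0853]
orientation: [0.002, 0.745, 0.667, -0.003]
contact_force: [-2.0, -11.5, 0.5]
gripper_width: 0.0
finger_force: 5.8
```

Emit:
step_arm(steps="0.2 0 0 0 0;0.2 0 0 0 0;0.2 0 0 0 0;0.2 0 0 0 0;0.2 0 0 0 0")

```text
t: 7.58
eef_pos: [0.5683, -0.0033, 0.0853]
orientation: [0.0, 0.745, 0.667, -0.0]
contact_force: [-0.5, -4.7, 0.7]
gripper_width: -0.0
finger_force: 2.1
```

```bash
python3 -c "
from h import *
go(-.031,0,.085)"
```

```text
t 7.5833 at rail [-0.0798 -0.0003] 0.0853 tool cm [ 4.88 -0.02  0.03] spin 0.003134335025060331 w -3.935645129129046e-05 F [-0.53 -4.75  0.67]
```

Emit:
step_arm(steps="0.2 0 0 0 0;0.2 0 0 0 0;0.2 0 0 0 0;0.2 0 0 0 0;0.2 0 0 0 0")

```text
t: 8.0
eef_pos: [0.5694, 0.0071, 0.0853]
orientation: [0.0, 0.745, 0.667, -0.0]
contact_force: [1.0, -3.3, -0.4]
gripper_width: -0.0001
finger_force: 2.1
```

Emit:
step_arm(steps="0.2 0 0 0 0;0.2 0 0 0 0;0.2 0 0 0 0;0.2 0 0 0 0;0.2 0 0 0 0")

```text
t: 8.42
eef_pos: [0.5705, 0.017, 0.0853]
orientation: [0.0, 0.745, 0.667, 0.0]
contact_force: [1.3, -4.0, -1.1]
gripper_width: 0.0002
finger_force: 2.1
```

Emit:
step_arm(steps="0.2 0 0 0 0;0.2 0 0 0 0;0.2 0 0 0 0;0.2 0 0 0 0;0.2 0 0 0 0")

```text
t: 8.83
eef_pos: [0.5716, 0.0269, 0.0853]
orientation: [0.0, 0.745, 0.667, 0.0]
contact_force: [0.8, -3.8, -1.3]
gripper_width: 0.0001
finger_force: 2.1
```

Emit:
step_arm(steps="0.15 0 0 0 0;0.15 0 0 0 0;0.15 0 0 0 0;0.15 0 0 0 0;0.15 0 0 0 0")

```text
t: 9.25
eef_pos: [0.5724, 0.0343, 0.0853]
orientation: [0.0, 0.745, 0.667, 0.0]
contact_force: [1.9, -4.2, -1.8]
gripper_width: -0.0
finger_force: 2.1
```

Emit:
step_arm(steps="0.1 0 0 0 0;0.1 0 0 0 0;0.1 0 0 0 0;0.1 0 0 0 0;0.1 0 0 0 0")

```text
t: 9.67
eef_pos: [0.573, 0.0392, 0.0853]
orientation: [0.0, 0.745, 0.667, -0.0]
contact_force: [0.8, -5.3, -2.3]
gripper_width: -0.0005
finger_force: 2.1
```

Emit:
step_arm(steps="0.1 0 0 0 0;0.1 0 0 0 0;0.1 0 0 0 0;0.1 0 0 0 0;0.1 0 0 0 0")

```text
t: 10.08
eef_pos: [0.5735, 0.0442, 0.0853]
orientation: [0.0, 0.745, 0.667, 0.0]
contact_force: [1.5, -4.5, -3.3]
gripper_width: -0.0004
finger_force: 2.1
```

Emit:
step_arm(steps="0.1 0 0 0 0;0.1 0 0 0 0;0.1 0 0 0 0;0.1 0 0 0 0;0.1 0 0 0 0")

```text
t: 10.5
eef_pos: [0.574, 0.0492, 0.0853]
orientation: [0.0, 0.745, 0.667, -0.0]
contact_force: [2.9, -4.8, -2.7]
gripper_width: 0.0002
finger_force: 2.1
```

Emit:
step_arm(steps="0.1 0 0 0 0;0.1 0 0 0 0;0.1 0 0 0 0;0.1 0 0 0 0;0.1 0 0 0 0")

```text
t: 10.92
eef_pos: [0.5746, 0.0542, 0.0853]
orientation: [-0.0, 0.745, 0.667, 0.0]
contact_force: [2.6, -3.9, -2.3]
gripper_width: -0.0
finger_force: 2.1
```

Emit:
step_arm(steps="0.1 0 0 0 0;0.1 0 0 0 0;0.1 0 0 0 0;0.1 0 0 0 0;0.1 0 0 0 0")

```text
t: 11.33
eef_pos: [0.5752, 0.0591, 0.0853]
orientation: [0.0, 0.745, 0.667, 0.0]
contact_force: [2.7, -3.8, -1.5]
gripper_width: -0.0
finger_force: 2.1
```

Emit:
step_arm(steps="0.1 0 0 0 0;0.1 0 0 0 0;0.1 0 0 0 0;0.1 0 0 0 0;0.1 0 0 0 0")

```text
t: 11.75
eef_pos: [0.5757, 0.0641, 0.0853]
orientation: [0.0, 0.745, 0.667, 0.0]
contact_force: [2.0, -4.7, -2.0]
gripper_width: -0.0002
finger_force: 2.1
```

Emit:
step_arm(steps="0.1 0 0 0 0;0.1 0 0 0 0;0.1 0 0 0 0;0.1 0 0 0 0;0.1 0 0 0 0")

```text
t: 12.17
eef_pos: [0.5762, 0.0691, 0.0853]
orientation: [0.0, 0.745, 0.667, -0.0]
contact_force: [1.6, -4.8, -1.5]
gripper_width: 0.0002
finger_force: 2.1
```

Emit:
step_arm(steps="0.1 0 0 0 0;0.1 0 0 0 0;0.1 0 0 0 0;0.1 0 0 0 0;0.1 0 0 0 0")

```text
t: 12.58
eef_pos: [0.5768, 0.0739, 0.0853]
orientation: [0.0, 0.745, 0.667, -0.0]
contact_force: [1.3, -5.2, -1.5]
gripper_width: -0.0001
finger_force: 2.5
```

Emit:
step_arm(steps="0.1 0 0 0 0;0.1 0 0 0 0;0.1 0 0 0 0;0.1 0 0 0 0")

```text
t: 12.92
eef_pos: [0.5772, 0.0775, 0.0853]
orientation: [0.0, 0.745, 0.667, -0.0]
contact_force: [1.4, -6.6, -1.7]
gripper_width: 0.0
finger_force: 3.2
```

Emit:
step_arm(steps="0.1 0 0 0 0;0.1 0 0 0 0")

```text
t: 13.08
eef_pos: [0.5772, 0.0778, 0.0853]
orientation: [0.001, 0.745, 0.667, -0.002]
contact_force: [-0.0, -14.9, -0.1]
gripper_width: 0.0001
finger_force: 7.4
```

Emit:
step_arm(steps="0.1 0 0 0 0;0 0 0 0 0")

```text
t: 13.25
eef_pos: [0.5772, 0.0778, 0.0854]
orientation: [0.002, 0.745, 0.667, -0.003]
contact_force: [-0.4, -15.9, 0.6]
gripper_width: -0.0002
finger_force: 7.7
```

Emit:
step_arm(steps="-0.3 0 0 0 0;-1 0 0 0 0;-1.5 0 0 0 0;-1.5 0 0 0 0;0 0 -3 0 0")

```text
t: 13.67
eef_pos: [0.5678, 0.0373, 0.1091]
orientation: [-0.005, 0.745, 0.667, -0.004]
contact_force: [-0.3, -0.8, -1.2]
gripper_width: 0.0001
finger_force: 0.0
```

Emit:
step_arm(steps="0 0 -4 0 0;0 0 -4 0 0;0 0 -1 0.12 0;0 0 0 0.12 0;0 0 0 0.12 0")

```text
t: 14.08
eef_pos: [0.5736, 0.0389, 0.2079]
orientation: [0.0, 0.854, 0.521, 0.002]
contact_force: [-0.1, -0.4, -0.4]
gripper_width: -0.0002
finger_force: 0.0
```

Emit:
step_arm(steps="0 0 0 0.12 0;0 0 0 0.12 0;0 0 0 0.12 0;0 0 0 0.12 0;0 0 0 0.12 0")

```text
t: 14.5
eef_pos: [0.5725, 0.039, 0.2055]
orientation: [-0.001, 0.969, 0.245, 0.0]
contact_force: [0.5, 0.1, -0.2]
gripper_width: -0.0004
finger_force: 0.0
```

Emit:
step_arm(steps="0 0 0 0.12 0;0 0 0 0.12 0;0 0 0 0.12 0;0 0 0 0.12 0;0 0 0 0.12 0")

```text
t: 14.92
eef_pos: [0.5725, 0.0389, 0.2055]
orientation: [-0.001, 0.999, -0.052, -0.0]
contact_force: [0.2, 0.2, -0.8]
gripper_width: 0.0002
finger_force: 0.0
```

```bash
python3 - <<'E'
from h import *
go(-.13,.12,.2)
for n in("top","scene"):
    P=cloud(vision.read_camera(n)); L=(P[:,:2]-O)@np.stack([U,V],1); L=np.c_[L,P[:,2]]
    for nm,lo,hi in(("plate",[-.06,-.05,.09],[.05,.05,.13]),("peg",[-.16,.05,.085],[-.08,.11,.13])):
        Q=box(L,lo,hi)
        if len(Q):print(n,nm,len(Q),np.percentile(Q,[2,50,98],axis=0).round(4).tolist())
E
```

```text
t 14.9167 at rail [-0.0373  0.0003] 0.2055 tool cm [-12.05   9.16   0.54] spin -1.5621102414408676 w 0.00020674550316511516 F [ 0.18  0.22 -0.82]
top plate 80 [[0.0113, 0.0132, 0.092], [0.0181, 0.0299, 0.1177], [0.0318, 0.0465, 0.1232]]
top peg 26 [[-0.1358, 0.0741, 0.0989], [-0.1289, 0.0823, 0.118], [-0.1225, 0.0882, 0.1232]]
scene plate 407 [[0.009, -0.0478, 0.0912], [0.0138, -0.01, 0.1094], [0.0491, 0.0375, 0.119]]
scene peg 70 [[-0.1376, 0.0675, 0.0863], [-0.133, 0.0717, 0.105], [-0.1233, 0.0827, 0.1175]]
```

Emit:
step_arm(steps="-3 2.3 0 0 0;-3 2.3 0 0 0;-3 2.3 0 0 0;-3 2.3 0 0 0;0 0 2 0 0")

```text
t: 15.43
eef_pos: [0.4434, -0.0436, 0.1899]
orientation: [0.001, 0.999, -0.049, 0.004]
contact_force: [1.8, -0.4, 0.4]
gripper_width: -0.0
finger_force: 0.0
```

Emit:
step_arm(steps="0 0 3 0 0;0 0 3 0 0;0 0 3 0 0;0 0 0.8 0 0;0 0 0 0 0")

```text
t: 15.85
eef_pos: [0.442, -0.0406, 0.0846]
orientation: [-0.001, 0.999, -0.049, -0.003]
contact_force: [-0.2, 0.4, 0.3]
gripper_width: -0.0001
finger_force: 0.0
```

```bash
python3 -c "
from h import *
go(-.13,.099,.087)"
```

```text
t 15.85 at rail [-0.1311  0.121 ] 0.0846 tool cm [ 2.2  -0.08 -0.25] spin -1.5547098324493571 w -8.521447268412036e-05 F [-0.22  0.44  0.32]
```

Emit:
step_arm(steps="0.6 0 0 0 0;0.6 0 0 0 0;0.5 0 0 0 0;0.3 0 0 0 0;0.2 0 0 0 0")

```text
t: 16.27
eef_pos: [0.4675, -0.0439, 0.0887]
orientation: [0.0, 0.999, -0.049, 0.001]
contact_force: [-1.9, 0.4, -0.4]
gripper_width: 0.0001
finger_force: 0.7
```

Emit:
step_arm(steps="0.7 0.12 0 -0.078 0;0.7 0.12 0 -0.078 0;0.7 0.12 0 -0.078 0;0.7 0.12 0 -0.078 0;0.7 0.12 0 -0.078 0")

```text
t: 16.68
eef_pos: [0.5015, -0.0475, 0.0875]
orientation: [-0.0, 0.989, 0.147, -0.0]
contact_force: [-2.0, 1.2, 0.9]
gripper_width: 0.0004
finger_force: 0.9
```

```bash
python3 - <<'E'
from h import *
go(-.13,.099,.087)
def tgt(a,d=.019): return [-.04+.09*np.cos(a)+d*np.sin(a), .08+.09*np.sin(a)-d*np.cos(a)]
for th in (.39,.45): print(th,np.round(tgt(np.pi+th),4))
p=vision.read_camera("scene")
for l in spotter.landmark_of(p,"latch_peg")[:1]: print(l["confidence"],rel(atz(p,l["pixel"],.095)))
cv2.imwrite("pics/b.png",cv2.resize(p["frame"][110:260,220:430],(700,500))[:,:,::-1])
E
```

```text
t 16.6833 at rail [-0.1313  0.061 ] 0.0875 tool cm [-3.44 -1.62  0.05] spin -1.1626726729211598 w 0.0003712386341864337 F [-1.96  1.23  0.91]
0.39 [-0.1305  0.0634]
0.45 [-0.1293  0.058 ]
0.63 [-0.10985176  0.04957691]
```

View pics/b.png

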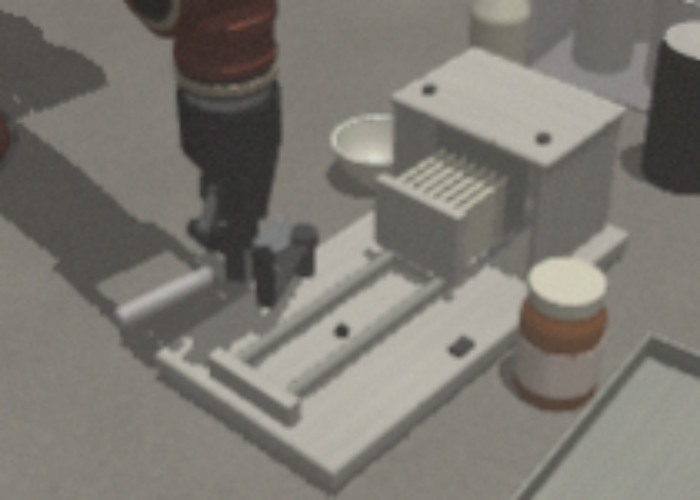

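The fingers are behind the peg (265, 270) and the latch is swinging inward. The plate is home near the head (430, 225), and the jar and brush haven't moved. On with the arc.

Emit:
step_arm(steps="0.7 0.12 0 -0.078 0;0.7 0.12 0 -0.078 0;0.7 0.12 0 -0.078 0;0.7 0.12 0 -0.078 0;0.7 0.12 0 -0.078 0")

```text
t: 17.2
eef_pos: [0.535, -0.0381, 0.0873]
orientation: [0.0, 0.942, 0.335, -0.0]
contact_force: [-1.6, -0.8, -0.3]
gripper_width: -0.0005
finger_force: 0.9
```

Emit:
step_arm(steps="0.7 0.12 0 -0.078 0;0.7 0.12 0 -0.078 0;0.7 0.12 0 -0.078 0;0.7 0.12 0 -0.078 0;0.7 0.12 0 -0.078 0")

```text
t: 17.62
eef_pos: [0.5632, -0.0167, 0.0874]
orientation: [0.001, 0.86, 0.511, -0.0]
contact_force: [0.6, -3.0, -0.2]
gripper_width: -0.0003
finger_force: 1.0
```

```bash
python3 -c "
from h import *
go(-.059,-.01,.087)"
```

```text
t 17.6167 at rail [-0.0936  0.0032] 0.0874 tool cm [ 3.71 -0.08  0.04] spin -0.3851215793595093 w -0.0003033886241447494 F [ 0.6  -3.02 -0.24]
```

Emit:
step_arm(steps="0.7 0.12 0 -0.078 0;0.7 0.12 0 -0.078 0;0.7 0.12 0 -0.078 0;0.7 0.12 0 -0.078 0")

```text
t: 17.95
eef_pos: [0.5784, 0.0074, 0.0876]
orientation: [0.001, 0.77, 0.638, 0.0]
contact_force: [0.3, -2.6, -1.0]
gripper_width: -0.0003
finger_force: 1.0
```

Emit:
step_arm(steps="0.5 0.08 0 -0.06 0;0.2 0 0 0 0")

```text
t: 18.12
eef_pos: [0.5804, 0.0147, 0.0878]
orientation: [0.001, 0.751, 0.66, 0.0]
contact_force: [0.7, -1.7, 0.6]
gripper_width: -0.0005
finger_force: 0.8
```

```bash
python3 -c "
from h import *
go(-.059,-.01,.087)"
```

```text
t 18.1167 at rail [-0.0605 -0.0103] 0.0878 tool cm [ 0.15 -0.04  0.08] spin -0.015194905311755047 w -0.00045616762962772967 F [ 0.7  -1.74  0.6 ]
```

Not on the stop yet; small further pushes until the force rises.

Emit:
step_arm(steps="0.1 0 0 0 0;0.1 0 0 0 0;0 0 0 0 0")

```text
t: 18.37
eef_pos: [0.5801, 0.0166, 0.0875]
orientation: [0.0, 0.751, 0.66, 0.0]
contact_force: [0.5, -1.2, -0.1]
gripper_width: 0.0004
finger_force: 0.4
```

Emit:
step_arm(steps="0.1 0 0 0 0;0.1 0 0 0 0;0 0 0 0 0")

```text
t: 18.62
eef_pos: [0.5804, 0.0186, 0.0875]
orientation: [0.0, 0.751, 0.66, 0.0]
contact_force: [0.5, -1.9, 1.1]
gripper_width: 0.0002
finger_force: 0.8
```

Emit:
step_arm(steps="0.1 0 0 0 0;0.1 0 0 0 0;0 0 0 0 0")

```text
t: 18.87
eef_pos: [0.5805, 0.0188, 0.0875]
orientation: [0.001, 0.751, 0.66, -0.002]
contact_force: [-1.1, -8.6, 1.5]
gripper_width: 0.0002
finger_force: 4.0
```

Emit:
step_arm(steps="0.1 0 0 0 0;0.1 0 0 0 0;0 0 0 0 0")

```text
t: 19.12
eef_pos: [0.5805, 0.019, 0.0875]
orientation: [0.002, 0.751, 0.66, -0.003]
contact_force: [-1.9, -12.4, 3.0]
gripper_width: -0.0001
finger_force: 7.0
```

On the stop. Now to back off, rise and check.

Emit:
step_arm(steps="-0.5 0 0 0 0;-1 0 0 0 0;-1.5 0 0 0 0;0 0 -3 0 0;0 0 -4 0 0")

```text
t: 19.53
eef_pos: [0.5731, -0.0072, 0.1526]
orientation: [-0.005, 0.751, 0.66, -0.003]
contact_force: [1.0, -0.3, 0.0]
gripper_width: -0.0
finger_force: 0.0
```

Emit:
step_arm(steps="-2 2 -3 0 0;-3 2 -3 0 0;-3 2 0 0 0;-3 2 0 0 0;0 0 0 0 0")

```text
t: 19.95
eef_pos: [0.6421, -0.128, 0.2143]
orientation: [0.001, 0.752, 0.659, 0.0]
contact_force: [-1.0, 0.3, -1.2]
gripper_width: 0.0001
finger_force: 0.0
```

```bash
python3 - <<'E'
from h import *
for n in("top","scene"):
    p=vision.read_camera(n)
    P=cloud(p); L=(P[:,:2]-O)@np.stack([U,V],1); L=np.c_[L,P[:,2]]
    for nm,lo,hi in(("plate",[-.02,-.05,.09],[.05,.05,.13]),("peg",[-.08,-.05,.085],[-.02,.03,.13])):
        Q=box(L,lo,hi)
        if len(Q):print(n,nm,len(Q),np.percentile(Q,[2,50,98],axis=0).round(4).tolist())
    for q in("latch_peg","plate_back"):
        for l in spotter.landmark_of(p,q)[:1]: print(n,q,l["confidence"],rel(atz(p,l["pixel"],.095)))
cv2.imwrite("pics/c.png",cv2.resize(p["frame"][110:260,220:430],(700,500))[:,:,::-1])
o=sensors.get_obs();print(o["t"],o["eef_pos"],o["contact_force"])
E
```

```text
top plate 305 [[0.0116, -0.0387, 0.0934], [0.0234, 0.0023, 0.1155], [0.0486, 0.0443, 0.1253]]
top peg 28 [[-0.0459, -0.0151, 0.0897], [-0.0394, -0.0073, 0.1162], [-0.0328, -0.0014, 0.1237]]
top latch_peg 0.63 [-0.04876918 -0.00363477]
top plate_back 0.91 [0.01771357 0.01701606]
scene plate 346 [[0.0095, -0.0484, 0.0911], [0.0138, -0.0158, 0.1083], [0.049, 0.0276, 0.1188]]
scene peg 66 [[-0.0481, -0.0214, 0.0867], [-0.0429, -0.0178, 0.1052], [-0.0338, -0.0084, 0.1173]]
scene latch_peg 0.58 [-0.03486402 -0.00553984]
scene plate_back 0.67 [ 0.01996375 -0.0021182 ]
20.25 [ 0.63990646 -0.1216166   0.21348194] [0.65003307 0.24108707 0.89377865]
```

View pics/c.png

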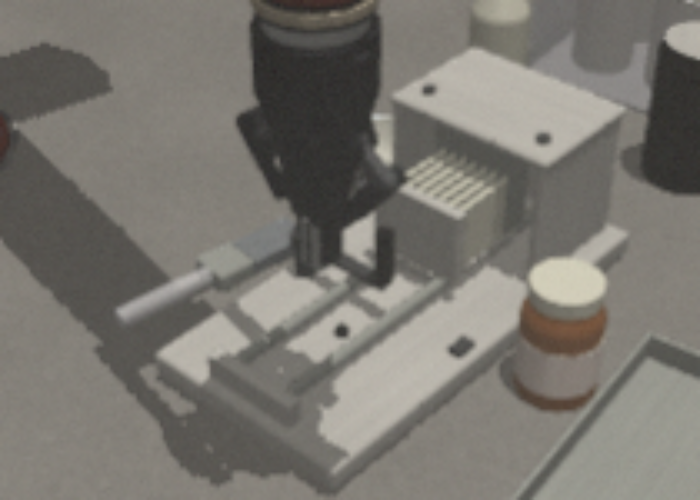

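The latch peg (383, 255) stands across the rails and the pusher is home. The jar, brush and bowl haven't moved, and the gripper hangs free above.

```bash
python3 -c "
from h import *
print(r.close_job())"
```

```text
the job is handed in; nothing more can be done
None
```

I pushed the pusher home against its hidden stop (about 16 N peak on the force readings), then swung the latch across the rails to its stop. The arm is clear of everything and the job is handed in at about 20 s; no verdict came back.

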